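# Set the baguette guide's length fence to the red stop

## Task

Set the bread cutting guide for the next baguette: with your fingertips press the blue thumb button in the middle of the black sliding fence to free its brake, keep it pressed and push the fence along the rail until it rests right up against the red stop, then let the button spring back so that the brake holds. Do not drag the fence against its brake, do not shift the red stop, pick nothing up, and leave the mug, salt shaker, spice jar and pepper mill beside the board where they stand.

Things in the scene. Friction and masses are not known exactly. Their poses are not given: they have to be found in the camera images.
- board: Wooden bread cutting guide, 172 x 380 mm, base 18 mm thick, fixed on the worktop. Origin on the worktop under the middle of its aluminium rail (36 mm wide, top at 38 mm), which runs along board y; z up. Knife guides (wooden posts 90 mm high at board y -145 mm, x 36 and 131 mm) at the -y end; the bread bed lies on the +x side. Board +x points roughly away from the robot
- fence (a joint): Position of the black sliding fence on the rail, m; grows towards the red stop and the knife guides (board -y). The brake holds it against about 15 N; with the button pressed it slides with about 1 N. Its carriage is 50 mm wide, 70 mm long. Its aluminium fence plate, top at 83 mm, spans board x 24 to 128 mm, 29 to 34 mm from the button's centre on the -y side
- button_top (a point): Centre of the top of the blue thumb button on the fence carriage, 58 mm above the worktop when up; moves with it. Button 36 mm (board x) by 47 mm (board y), between two black thumb ridges across the rail, tops 68 mm above the worktop, inner faces 25 mm either side of the button's centre along board y; a fingertip on the button can push the ridge. Axes as the board's
- thumb_button (a joint): How far the thumb button is pressed down in m: 0 up (brake on), 0.006 fully down; a spring resists with about 10 N at the start and 13 N fully down, and lifts it when let go. The brake is off from about 0.001 on
- fence_nose (a point): Middle of the carriage's leading end face (the -y end, which meets the red stop), 47.5 mm above the worktop, 35 mm from the button's centre along board -y. Axes as the board's
- stop_face (a point): Middle of the red stop's face towards the fence, 47.5 mm above the worktop. The stop is a red plastic block 48 mm (board x) by 18 mm (board y), top at 56.5 mm, clamped on the rail by a small black screw; it gives way above about 45 N. Fence and stop touch when this point and fence_nose meet. Axes as the board's
- mug: Small pale espresso mug, 58 mm across, 53 mm high, stands beyond the +y end of the board; origin in the centre of its underside. Leave alone
- salt: Salt shaker with grey cap, 44 mm across, 90 mm high, stands behind the board; origin in the centre of its underside. Leave alone
- spice: Glass spice jar with red cap, 45 mm across, 106 mm high, stands behind the board; origin in the centre of its underside. Leave alone
- mill: Dark wooden pepper mill, 58 mm across, 155 mm high, stands beyond the knife end of the board; origin in the centre of its underside. Leave alone

How it is judged:
By the outcome, as a careful person would: the job done as asked, in the order asked, and still so for the second after the job is handed in, with the robot touching nothing.
It also fails if it takes over 38 s, if anything falls off the work surface, if the arm or the gripper's body presses on something with over 40 N, if the wrist force passes 120 N, or if a joint passes its speed limit or range.

## Robot

A 7-joint arm with a two-finger parallel gripper is mounted at the origin on a cart in front of the work surface, level with it; the furniture and walls round the work are solid. World frame = base frame: x ahead of the robot, y to its left, z up, the work surface at z = 0. Lengths are in m, angles in rad, forces in N, time in s.
With the tool pointing down it reaches from about 0.425 to 0.95 m from the base axis. Payload 4.7 kg.
Tool frame: the origin (TCP) lies midway between the tips of the shut fingers; the grasp point (between the pads) lies 19 mm behind it; z points along the fingers, y is the line along which they close (so a half turn about z gives the same grasp; the last joint's range is limited). The gripper opens to 85 mm and grips with 20 to 120 N. Pads are 22 mm wide; open, the fingers measure 114 mm over their backs; the gripper's body (76 mm by 85 mm) begins 54 mm behind the grasp point. The pads swing forward as they close: fully open they stand 13 mm farther back than shut.
Start: joints at [1.252, 0.469, -0.049, 1.532, 0.024, 1.141, -0.082], TCP at [0.193, -0.647, 0.231] pointing down, gripper open.
Joint ranges: [-2.59, 2.59], [-0.33, 1.99], [-1.39, 1.29], [0.1, 2.45], [-1.04, 4.18], [0.21, 1.99], [-2.66, 2.66]. Speed limits (rad/s): [2.57, 2.57, 3.14, 3.14, 3.14, 3.14, 3.14].

## Interface

Orientations are given as a rotation vector (axis times angle).
In Python, from cell import bot gives the robot as it stands. The module is installed in compiled form; this text tells all that it offers.
- The arm moves only by the tool send_rows, never from a script. Its argument "rows" is a list of rows, each a list of 7 numbers: the shift along the world's x, y, z in cm, then the turn, a rotation vector about the world's x, y, z in rad, then the gripper's target within -1 to 1 (fully open at 1, half-way at 0, shut at -1). A call has 1 to 10 rows; each row is the pose to reach, as a shift and turn from the pose commanded when the call began; what a row does not reach only later rows make up. A row lasts 1/8 s, in which the tool goes at most 62.5 mm and 10.7 degrees, less where a joint would pass 70% of its speed; a pose out of reach is approached as far as the arm can. A call with a gripper value outside its range is refused whole. The fingers move at their own pace and stop on an object; the grip force is fixed at half the most. Time passes only in rows, so rows that repeat a pose let the fingers close. It gives the time, the measured TCP pose, the force, the opening and the grip force at its end, in the units of the state.
- bot.state(): the state, without advancing time (a new reading comes with each control period).
- bot.capture(name): name is "side" or "top" or "wrist"; returns (picture, depth): 384x512x3 uint8, red, green, blue; 384x512 float32, m along the optical axis (not along the pixel's ray), 0 where there is no reading.
- bot.camera_params(name): a dict with "vertical_fov" (degrees; the focal length in pixels is half the picture's height over the tangent of half this angle, whatever the lens; pixels are square), "cx", "cy" (the principal point, pixels), "R" (3x3) and "t" (3): a world point X has camera coordinates R X + t; the wrist camera has in their place "T_tool_cam" (4x4, takes a point from camera to tool coordinates, whose origin is the TCP and whose axes are the flange's). Camera axes: x right, y down, z forward; pixel columns grow to the right and rows downward; lengths in m; the calibration is good to about 2 mm. The wrist camera is an equidistant fisheye: a pixel r from the principal point sees the ray r / f radians off the axis. A picture is of the moment at which its call begins: read the wrist's pose just before it. camera_params takes no time and is no camera call.
- bot.finish_job(): hands the job in; it is judged then, once.
Trained networks look in the newest picture that a camera, given by its name, has taken for a name from the list of things; names that differ only in an ending like _2 or _b are one class to them, and where a whole thing is asked for, a point or a joint stands for the part that bears it (a point fixed in the world has none). Each returns a list of dicts, best first, with "confidence" (0 to 1); they miss things now and then, are a little off and sometimes report something else, mostly with a low value. They report only what shows in the picture. A call takes as long as a camera call.
- bot.silhouettes(camera, query): "pixels" (384x512 bool, what is visible of it) and "bbox" ([left, top, width, height] in pixels, round what is visible of it).
The state is a dict: "time": time; "joint_positions": joint angles; "qd": joint speeds; "tau": joint torques, N m; "tcp_pos": TCP position; "tool_rot": TCP orientation; "force": force on the tool from outside, world axes, zero at the start; "torque": the same for the moment, N m; "gripper_width": opening from 0.0 (shut) to 1.0 (fully open); "grasp_force": force on a finger pad.
Only numpy, scipy, OpenCV 4.12 (cv2) and the standard library are available. Lean on these libraries where they do the work, as an engineer would, in place of code of your own. Each camera call takes 0.05 s, during which the arm holds its last target. There are 200 camera calls.

## Working session

There is one attempt and no reset: what is moved stays moved. The work goes in short steps, Python scripts to look and compute and a tool call to move; the robot and the scene stay as the last step left them, time stands still between calls to the robot, and variables do not carry over. Pictures are saved under pics/ and viewed, at most 10 in all, crops included, and the job is handed in when it is done.

Besides the shell and the picture viewer there is one more tool, called as name(argument=value, ...), one argument or row to a line, values as JSON. send_rows: Moves the arm, as the interface text tells. Its arguments: {"type":"object","properties":{"rows":{"type":"array"}},"required":["rows"]}

```bash
mkdir -p pics; cat > h.py <<'E'
import numpy as np, cv2
from cell import bot
def f_of(p): return 192/np.tan(np.radians(p["vertical_fov"])/2)
def world(cam,depth,mask=None):
    p=bot.camera_params(cam); f=f_of(p); v,u=np.mgrid[:384,:512]
    if mask is None: mask=np.ones((384,512),bool)
    m=mask&(depth>0); d=depth[m]
    c=np.stack([(u[m]-p["cx"])/f*d,(v[m]-p["cy"])/f*d,d],1)
    return (c-np.array(p["t"]))@np.array(p["R"]), m
E
python3 - <<'E'
from h import *
s=bot.state(); print(s["time"],s["tcp_pos"],s["tool_rot"],s["force"],s["gripper_width"])
ims=[]
for c in ("side","top"):
    im,d=bot.capture(c); ims.append(im); np.save(c+"d.npy",d); np.save(c+".npy",im)
    for q in ("board","fence","thumb_button","stop_face","mug","salt","spice","mill"):
        r=bot.silhouettes(c,q)
        for x in r[:2]:
            if x["confidence"]<.3: continue
            P,_=world(c,d,x["pixels"])
            if len(P): print(c,q,round(x["confidence"],2),x["bbox"],len(P),np.median(P,0).round(3),np.percentile(P,95,0).round(3),np.percentile(P,5,0).round(3))
    cv2.imwrite(f"pics/{c}0.png",cv2.resize(im[...,::-1],(768,576)))
E
```

```text
0.0 [ 0.19272331 -0.64628862  0.2302383 ] [-3.10674989e+00 -4.53326893e-01  6.06993631e-04] [0.22706521 0.15388422 0.55864662] 1.0027949022419116
side board 0.81 [198.2, 167.9, 113.1, 120.1] 7437 [ 0.569 -0.059  0.019] [0.656 0.139 0.073] [ 0.498 -0.19   0.014]
side fence 0.73 [206.9, 175.3, 58.0, 33.0] 1158 [0.568 0.06  0.056] [0.652 0.123 0.08 ] [0.511 0.053 0.025]
side stop_face 0.74 [225.8, 224.3, 24.6, 19.0] 229 [ 0.517 -0.064  0.052] [ 0.543 -0.051  0.057] [ 0.493 -0.069  0.033]
side mug 0.71 [198.5, 152.5, 17.9, 21.6] 341 [0.575 0.247 0.038] [0.601 0.284 0.051] [0.553 0.204 0.015]
side salt 0.82 [294.8, 189.2, 17.1, 33.3] 423 [ 0.7   -0.077  0.048] [ 0.726 -0.017  0.087] [ 0.688 -0.086 -0.   ]
side spice 0.89 [266.9, 152.3, 16.2, 38.1] 562 [0.707 0.069 0.068] [0.731 0.093 0.107] [0.694 0.061 0.008]
top board 0.55 [189.5, 177.7, 138.3, 68.9] 8066 [ 0.585 -0.014  0.02 ] [0.664 0.156 0.062] [ 0.508 -0.181  0.014]
top fence 0.74 [205.8, 183.9, 30.2, 53.6] 641 [0.546 0.086 0.058] [0.624 0.126 0.083] [0.516 0.056 0.043]
top thumb_button 0.58 [213.1, 220.8, 17.2, 16.3] 202 [0.539 0.094 0.058] [0.553 0.116 0.063] [0.523 0.075 0.053]
top stop_face 0.59 [271.2, 225.5, 8.6, 19.0] 111 [ 0.524 -0.059  0.056] [ 0.546 -0.051  0.061] [ 0.502 -0.068  0.041]
top mug 0.71 [154.3, 202.3, 28.8, 22.3] 374 [0.584 0.26  0.025] [0.606 0.281 0.054] [0.562 0.211 0.006]
top salt 0.5 [270.6, 158.5, 15.5, 17.6] 206 [ 0.704 -0.066  0.079] [ 0.722 -0.051  0.091] [ 0.693 -0.083  0.03 ]
top spice 0.65 [214.3, 152.4, 22.9, 24.4] 307 [0.712 0.081 0.105] [0.736 0.1   0.111] [0.698 0.062 0.033]
top mill 0.58 [340.1, 202.7, 31.7, 22.3] 479 [ 0.576 -0.262  0.13 ] [ 0.6   -0.247  0.146] [ 0.557 -0.286  0.012]
```

View pictures.

```bash
python3 - <<'E'
from h import *
im=np.load("top.npy"); d=np.load("topd.npy")
cv2.imwrite("pics/topc.png",cv2.resize(im[145:265,140:380,::-1],(800,400),interpolation=cv2.INTER_CUBIC))
def rect(P,n):
    (c,s,a)=cv2.minAreaRect(P[:,:2].astype(np.float32)*1000); print(n,len(P),np.round(c,1),np.round(s,1),round(a,2),"z",np.median(P[:,2]).round(4))
for c in ("top","side"):
    im=np.load(c+".npy"); d=np.load(c+"d.npy"); W,_=world(c,d,np.ones((384,512),bool)&(d>0)); I=im[d>0].astype(int)
    reg=(W[:,0]>.45)&(W[:,0]<.68)&(abs(W[:,1])<.24)
    h=cv2.cvtColor(im,cv2.COLOR_RGB2HSV)[d>0].astype(int)
    rail=reg&(abs(W[:,2]-.038)<.003)&(W[:,0]<.57); 
    base=reg&(abs(W[:,2]-.018)<.003)
    blue=reg&(h[:,0]>95)&(h[:,0]<130)&(h[:,1]>120)&(W[:,2]>.045)&(W[:,2]<.07)
    red=reg&((h[:,0]<8)|(h[:,0]>172))&(h[:,1]>140)&(W[:,2]>.053)&(W[:,2]<.06)
    plate=reg&(W[:,2]>.079)&(W[:,2]<.087)&(W[:,1]>0)&(W[:,1]<.1)
    for n,m in (("rail",rail),("base",base),("blue",blue),("red",red),("plate",plate)):
        if m.sum()>5: print(c,end=" "); rect(W[m],n); print("   mean",W[m].mean(0).round(4))
    y=W[rail]; 
    if len(y)>20:
        e=np.linalg.svd((y-y.mean(0))[:,:2],full_matrices=False)[2][0]; print("rail dir",e)
E
```

```text
top rail 496 [530.5  37. ] [390.5  62.2] 85.8 z 0.038
   mean [0.5312 0.     0.038 ]
top base 3936 [588.3  17.6] [443.2 170.8] 85.5 z 0.0182
   mean [ 0.592  -0.0235  0.0181]
top blue 256 [539.4  94.6] [51.  39.2] 88.63 z 0.0574
   mean [0.5393 0.0948 0.0572]
top red 82 [525.9 -59.4] [16.6 46.7] 88.7 z 0.0567
   mean [ 0.527  -0.0603  0.0567]
top plate 66 [611.3  57.7] [  5.1 101.5] 85.62 z 0.0826
   mean [0.6109 0.0577 0.0826]
rail dir [0.07751641 0.99699108]
side rail 580 [529.8  33. ] [410.8  72.6] 86.56 z 0.0374
   mean [ 0.5249 -0.0257  0.0375]
side base 3887 [580.3  15.5] [439.4 163.6] 85.46 z 0.0175
   mean [ 0.5798 -0.0591  0.0175]
side blue 153 [533.1  92.5] [62.7 47.1] 85.71 z 0.0571
   mean [0.5351 0.1009 0.0569]
side red 101 [522.9 -59.8] [47.1 18.5] 0.5 z 0.0558
   mean [ 0.5224 -0.0606  0.0558]
side plate 69 [608.2  57.5] [  8.5 101.1] 84.94 z 0.0818
   mean [0.6068 0.0576 0.0818]
rail dir [-0.06180175 -0.99808844]
```

View pics/topc.png

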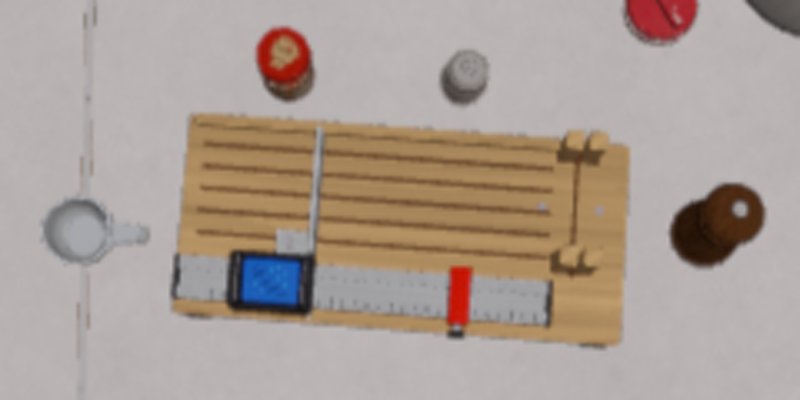

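View pics/side0.png

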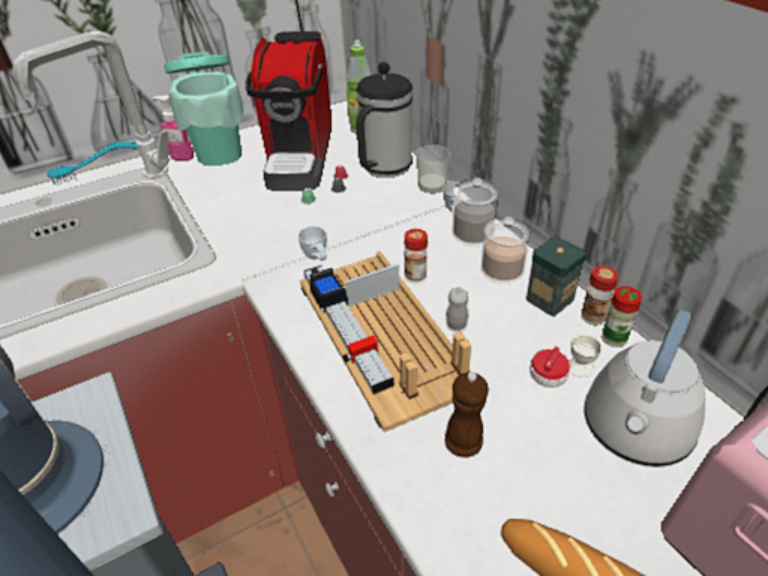

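The top picture shows the button at crop pixel (270,280), the red stop at (459,297) and the plate at x≈318. All three agree on a board yaw of about -4.5°. That puts the button at (0.538, 0.095) and the target TCP at (0.529, -0.016), about 111 mm of travel. I'll go over with the fingers shut.

send_rows(
  rows=[
    [3,4,1,0,0,-0.04,-1],
    [7,8,2,0,0,-0.08,-1],
    [11,12,2,0,0,-0.12,-1],
    [15,16,2,0,0,-0.16,-1],
    [19,20,2,0,0,-0.2,-1],
    [23,24,2,0,0,-0.24,-1],
    [26,29,2,0,0,-0.28,-1],
    [28,34,2,0,0,-0.32,-1],
    [29,39,2,0,0,-0.34,-1],
    [30,44,2,0,0,-0.37,-1],
  ],
)

```text
time: 2.15
tcp_pos: [0.4933, -0.2051, 0.2515]
tool_rot: [3.139, -0.127, 0.001]
force: [0.6, -0.6, -0.2]
gripper_width: -0.001
grasp_force: 0.0
```

send_rows(
  rows=[
    [1,5,0,0,0,0,-1],
    [2,10,0,0,0,0,-1],
    [2.5,15,0,0,0,0,-1],
    [3,20,-1,0,0,0,-1],
    [4,25,-4,0,0,0,-1],
    [4.5,29,-8,0,0,0,-1],
    [4.5,30.1,-12,0,0,0,-1],
    [4.5,30.1,-14,0,0,0,-1],
    [4.5,30.1,-15,0,0,0,-1],
    [4.5,30.1,-15,0,0,0,-1],
  ],
)

```text
time: 3.4
tcp_pos: [0.538, 0.0939, 0.1012]
tool_rot: [3.139, -0.127, -0.001]
force: [-0.2, -0.4, -0.7]
gripper_width: -0.002
grasp_force: 0.0
```

```bash
python3 - <<'E'
from h import *
a,d=bot.capture("side"); b,_=bot.capture("wrist")
print(bot.state()["tcp_pos"])
A=cv2.resize(a[150:270,170:330,::-1],(800,600),interpolation=cv2.INTER_CUBIC)
B=b[...,::-1]
cv2.imwrite("pics/s1.png",A); cv2.imwrite("pics/w1.png",B)
E
```

```text
[0.53873586 0.09403744 0.10230775]
```

View pics/s1.png

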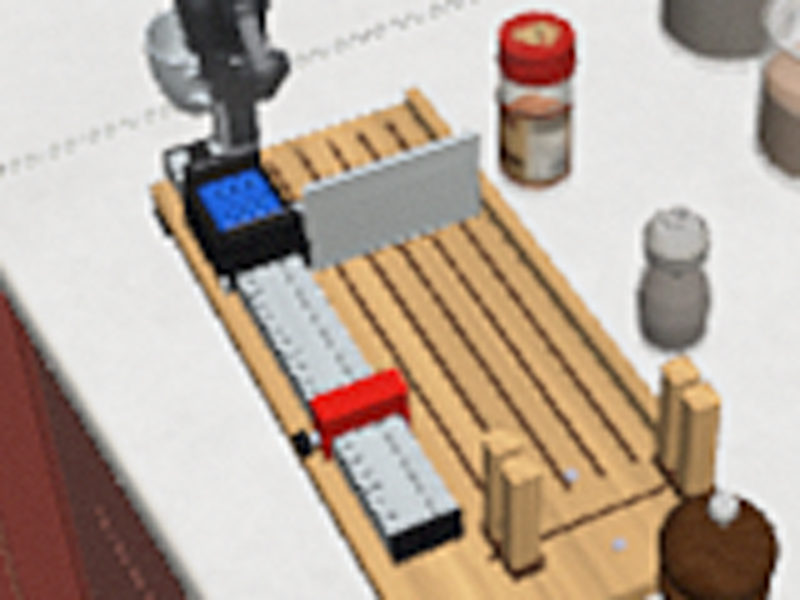

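View pics/w1.png

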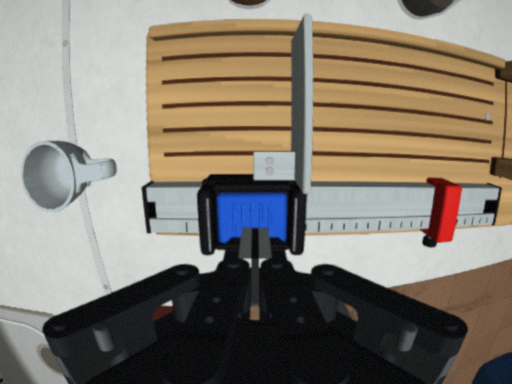

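The fingertips are at wrist pixel (255,235), centred along y on the button (252,215), and the red stop and mug are clear. I'll press now.

send_rows(
  rows=[
    [0,0,-2,0,0,0,-1],
    [0,0,-3.3,0,0,0,-1],
    [0,0,-3.8,0,0,0,-1],
    [0,0,-4.1,0,0,0,-1],
    [0,0,-4.3,0,0,0,-1],
    [0,0,-4.5,0,0,0,-1],
    [0,0,-4.5,0,0,0,-1],
  ],
)

```text
time: 4.38
tcp_pos: [0.5384, 0.0943, 0.0577]
tool_rot: [3.139, -0.126, 0.002]
force: [-3.7, 0.5, 10.6]
gripper_width: -0.002
grasp_force: 4.9
```

send_rows(
  rows=[
    [0,0,-0.2,0,0,0,-1],
    [0,0,-0.4,0,0,0,-1],
    [0,0,-0.6,0,0,0,-1],
    [0,0,-0.7,0,0,0,-1],
    [0,0,-0.7,0,0,0,-1],
  ],
)

```text
time: 5.0
tcp_pos: [0.5386, 0.0949, 0.0519]
tool_rot: [3.139, -0.126, 0.003]
force: [-5.4, -0.6, 16.9]
gripper_width: -0.001
grasp_force: 8.6
```

send_rows(
  rows=[
    [0,-0.3,0,0,0,0,-1],
    [-0.1,-0.8,0,0,0,0,-1],
    [-0.1,-1.4,0,0,0,0,-1],
    [-0.2,-2.0,0,0,0,0,-1],
    [-0.2,-2.6,0,0,0,0,-1],
    [-0.25,-3.2,0,0,0,0,-1],
    [-0.3,-3.8,0,0,0,0,-1],
    [-0.35,-4.4,0,0,0,0,-1],
    [-0.4,-5.0,0,0,0,0,-1],
    [-0.4,-5.0,0,0,0,0,-1],
  ],
)

```text
time: 6.25
tcp_pos: [0.5346, 0.0444, 0.0519]
tool_rot: [3.139, -0.126, 0.003]
force: [-4.9, -1.0, 18.0]
gripper_width: -0.003
grasp_force: 8.8
```

```bash
python3 - <<'E'
from h import *
a,d=bot.capture("side"); s=bot.state();print(s["tcp_pos"],s["force"])
W,_=world("side",d); 
m=(W[:,0]>.56)&(W[:,0]<.65)&(W[:,2]>.078)&(W[:,2]<.087)&(W[:,1]>-.1)&(W[:,1]<.1)
print(m.sum(),cv2.minAreaRect(W[m][:,:2].astype(np.float32)*1000))
A=cv2.resize(a[150:270,170:330,::-1],(800,600),interpolation=cv2.INTER_CUBIC)
cv2.imwrite("pics/s2.png",A)
E
```

```text
[0.53461458 0.04439778 0.05191823] [-5.09368934 -0.66439827 16.9325948 ]
69 ((605.078369140625, 8.121892929077148), (9.485832214355469, 89.51993560791016), 86.1861343383789)
```

View pics/s2.png

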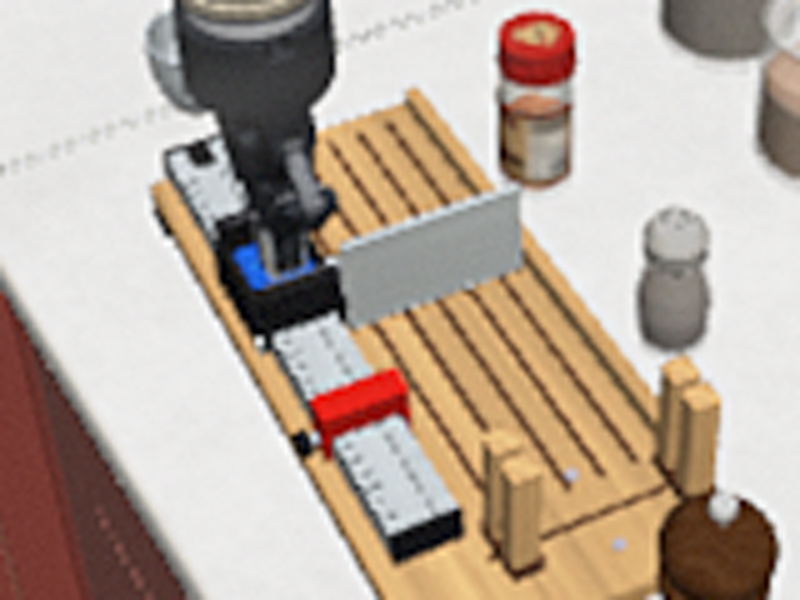

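The fence follows with the button down: its plate has moved 50 mm, and the carriage is now at about (285,275). About 60 mm remains.

send_rows(
  rows=[
    [0,-0.5,0,0,0,0,-1],
    [-0.1,-1.1,0,0,0,0,-1],
    [-0.1,-1.7,0,0,0,0,-1],
    [-0.2,-2.3,0,0,0,0,-1],
    [-0.2,-2.9,0,0,0,0,-1],
    [-0.3,-3.5,0,0,0,0,-1],
    [-0.3,-4.1,0,0,0,0,-1],
    [-0.35,-4.7,0,0,0,0,-1],
    [-0.4,-5.2,0,0,0,0,-1],
    [-0.4,-5.4,0,0,0,0,-1],
  ],
)

```text
time: 7.55
tcp_pos: [0.5304, -0.0092, 0.0519]
tool_rot: [3.139, -0.126, 0.002]
force: [-5.7, 1.2, 18.7]
gripper_width: 0.005
grasp_force: 9.3
```

send_rows(
  rows=[
    [0,-0.1,0,0,0,0,-1],
    [0,-0.2,0,0,0,0,-1],
    [0,-0.3,0,0,0,0,-1],
    [0,-0.4,0,0,0,0,-1],
    [0,-0.4,0,0,0,0,-1],
  ],
)

```text
time: 8.18
tcp_pos: [0.5302, -0.013, 0.0519]
tool_rot: [3.139, -0.125, 0.001]
force: [-6.3, 0.1, 19.5]
gripper_width: 0.002
grasp_force: 9.6
```

send_rows(
  rows=[
    [0,-0.1,0,0,0,0,-1],
    [0,-0.2,0,0,0,0,-1],
    [0,-0.3,0,0,0,0,-1],
    [0,-0.3,0,0,0,0,-1],
  ],
)

```text
time: 8.68
tcp_pos: [0.53, -0.016, 0.0519]
tool_rot: [3.139, -0.125, 0.0]
force: [-6.6, 0.9, 19.4]
gripper_width: -0.001
grasp_force: 9.9
```

send_rows(
  rows=[
    [0,-0.1,0,0,0,0,-1],
    [0,-0.2,0,0,0,0,-1],
    [0,-0.2,0,0,0,0,-1],
  ],
)

```text
time: 9.05
tcp_pos: [0.5298, -0.0176, 0.0519]
tool_rot: [-3.139, 0.125, 0.0]
force: [-8.3, 2.3, 20.3]
gripper_width: -0.005
grasp_force: 10.0
```

send_rows(
  rows=[
    [0,-0.1,0,0,0,0,-1],
    [0,-0.2,0,0,0,0,-1],
    [0,-0.2,0,0,0,0,-1],
  ],
)

```text
time: 9.43
tcp_pos: [0.5299, -0.0178, 0.0519]
tool_rot: [-3.137, 0.123, -0.0]
force: [-6.9, 5.2, 19.2]
gripper_width: -0.001
grasp_force: 9.8
```

```bash
python3 - <<'E'
from h import *
a,d=bot.capture("side"); s=bot.state();print(s["tcp_pos"],s["force"])
cv2.imwrite("pics/s3.png",cv2.resize(a[170:270,190:320,::-1],(780,600),interpolation=cv2.INTER_CUBIC))
W,_=world("side",d)
m=(W[:,0]>.54)&(W[:,0]<.65)&(W[:,2]>.078)&(W[:,2]<.087)&(W[:,1]>-.1)&(W[:,1]<.0)
print(m.sum(),cv2.minAreaRect(W[m][:,:2].astype(np.float32)*1000))
h=cv2.cvtColor(a,cv2.COLOR_RGB2HSV)[d>0].astype(int)
m=(W[:,0]>.45)&(W[:,0]<.6)&(abs(W[:,1])<.1)&((h[:,0]<8)|(h[:,0]>172))&(h[:,1]>140)&(W[:,2]>.053)&(W[:,2]<.06)
print(m.sum(),cv2.minAreaRect(W[m][:,:2].astype(np.float32)*1000))
E
```

```text
[ 0.5298627  -0.01782521  0.05190061] [-7.05620112  5.47127912 19.34879359]
87 ((599.022705078125, -53.67858123779297), (7.758414268493652, 102.01658630371094), 85.09446716308594)
121 ((522.3821411132812, -59.8314323425293), (21.535144805908203, 47.47482681274414), 84.50662231445312)
```

View pics/s3.png

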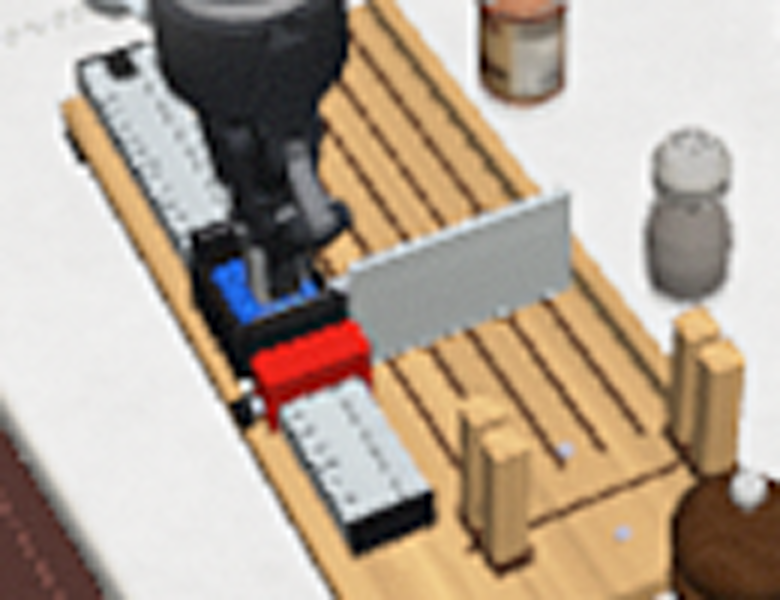

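The fence nose now meets the red stop at pixel (310,350). The TCP has stalled while the y force rose to 5 N, and the stop hasn't moved. I'll lift straight up to release the button.

send_rows(
  rows=[
    [0,0,0.3,0,0,0,-1],
    [0,0,0.6,0,0,0,-1],
    [0,0,0.9,0,0,0,-1],
    [0,0,1.3,0,0,0,-1],
    [0,0,2.5,0,0,0,-1],
    [0,0,5,0,0,0,-1],
    [0,0,9,0,0,0,-1],
    [0,0,14,0,0,0,-1],
    [-4,0,17,0,0,0,-1],
    [-4,0,17,0,0,0,-1],
  ],
)

```text
time: 10.72
tcp_pos: [0.4895, -0.0211, 0.2223]
tool_rot: [3.138, -0.127, 0.007]
force: [0.5, 0.2, 0.4]
gripper_width: 0.001
grasp_force: 0.0
```

```bash
python3 - <<'E'
from h import *
a,d=bot.capture("side"); s=bot.state();print(s["time"],s["tcp_pos"],s["force"])
cv2.imwrite("pics/s4.png",cv2.resize(a[170:270,190:320,::-1],(780,600),interpolation=cv2.INTER_CUBIC))
W,_=world("side",d)
h=cv2.cvtColor(a,cv2.COLOR_RGB2HSV)[d>0].astype(int)
m=(W[:,0]>.54)&(W[:,0]<.65)&(W[:,2]>.078)&(W[:,2]<.087)&(W[:,1]>-.1)&(W[:,1]<.0)
print(m.sum(),cv2.minAreaRect(W[m][:,:2].astype(np.float32)*1000))
m=(W[:,0]>.45)&(W[:,0]<.6)&(abs(W[:,1])<.1)&((h[:,0]<8)|(h[:,0]>172))&(h[:,1]>140)&(W[:,2]>.053)&(W[:,2]<.06)
print(m.sum(),cv2.minAreaRect(W[m][:,:2].astype(np.float32)*1000))
m=(h[:,0]>95)&(h[:,0]<130)&(h[:,1]>120)&(W[:,0]>.48)&(W[:,0]<.58)&(abs(W[:,1])<.05)&(W[:,2]<.08)
print("blue",m.sum(),np.median(W[m],0))
E
```

```text
10.775 [ 0.48995416 -0.02127932  0.22088999] [0.0441383  0.1923455  0.48419936]
90 ((599.5901489257812, -54.013694763183594), (7.4177350997924805, 100.87112426757812), 85.83533477783203)
123 ((522.4848022460938, -58.6136474609375), (21.142902374267578, 46.80377960205078), 86.069580078125)
blue 206 [ 0.52561242 -0.01242882  0.05703001]
```

View pics/s4.png

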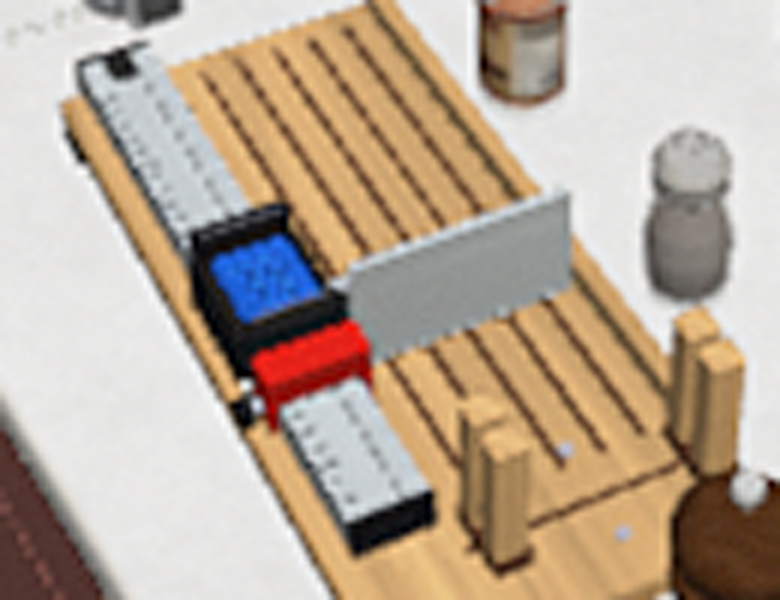

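The button (265,275) is back up at 57 mm. The fence still sits against the red stop at (310,350), which hasn't shifted, and the arm is clear.

```bash
python3 -c "
from cell import bot
print(bot.finish_job())"
```

```text
the job is handed in; nothing more can be done
None
```

The fence was slid about 111 mm with its button held down and now rests against the unmoved red stop, with the button back up and the arm clear; the job was handed in at about 10.8 s, and no verdict came back.

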